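# Click the lawn sprinkler's dial round to the flat-fan nozzle

### The arm

A 7-joint arm with a two-finger parallel gripper is mounted at the origin on the work surface. World frame = base frame: x ahead of the robot, y to its left, z up, the work surface at z = 0. Lengths are in mm, angles in rad, forces in N, time in s.
With the tool pointing down it reaches from about 400 to 900 mm from the base axis. Payload 5.5 kg.
Tool frame: the origin (TCP) lies between the finger pads; the fingertips stand 19 mm ahead of it and the grasp point (between the pads) is the TCP (r.tip_reach is the distance from the TCP to the fingertips, in mm); z points along the fingers, y is the line along which they close (so a half turn about z gives the same grasp; the last joint's range is limited). The gripper opens to 85 mm and grips with 20 to 120 N. Pads are 22 mm wide; open, the fingers measure 114 mm over their backs; the gripper's body (76 mm by 85 mm) begins 54 mm behind the grasp point. The pads swing forward as they close: fully open they stand 13 mm farther back than shut.
Start: joints at [-0.892, 0.501, -0.427, 1.55, 0.221, 1.138, -0.21], TCP at [262.513, 594.631, 250.31] pointing down, gripper open.
Joint ranges: [-2.88, 2.88], [-0.31, 2.03], [-1.54, 1.56], [0.2, 2.42], [-1.41, 4.55], [0.19, 2.02], [-2.57, 2.57]. Speed limits (rad/s): [2.57, 2.57, 3.14, 3.14, 3.14, 3.14, 3.14].

### API

Orientations are given as a 3x3 rotation matrix whose columns are the frame's x, y, z axes.
In Python, from bench import sensors, cams, close_job, find_in, silhouettes, r gives the robot as it stands.
- The arm moves only by the shell command python3 -m pendant 'ROWS' [OPENING] [FORCE]. ROWS is JSON, a list of rows, each an object of numbers: "tx", "ty", "tz": the shift along the tool's x, y, z in mm; "twist": the turn about the tool's z in degrees. A call has 1 to 10 rows; each row is the pose to reach, as a shift and turn from the pose commanded when the call began, along the tool's axes at that moment; what a row does not reach only later rows make up. A row lasts 1/10 s, in which the tool goes at most 50 mm and 8.59 degrees, less where a joint would pass 70% of its speed; a pose out of reach is approached as far as the arm can. A call with a gripper value outside its range is refused whole. OPENING is the finger opening in mm, from 0 to 85.4, set as the call begins (- or left out, the last holds). The fingers move at their own pace and stop on an object; FORCE is the grip in N (left out, the last holds). Time passes only in rows, so rows that repeat a pose let the fingers close. It gives the time, the measured TCP pose, the force, the opening and the grip force at its end, in the units of the state.
- sensors.state(): the state, without advancing time (a new reading comes with each control period).
- cams.camera(name): name is "side" or "top" or "wrist"; returns a dict with "color" (420x560x3 uint8, red, green, blue), "fx", "fy", "cx", "cy" (pixels), "extrinsics" (4x4, takes a point from world to camera coordinates); the wrist camera has in their place "mount" (4x4, takes a point from camera to tool coordinates, whose origin is the TCP and whose axes are the flange's). Camera axes: x right, y down, z forward; pixel columns grow to the right and rows downward; lengths in mm; the calibration is good to about 2 mm. A picture is of the moment at which its call begins: read the wrist's pose just before it. There is no depth.
- close_job(): hands the job in; it is judged then, once.
Trained networks look in the newest picture that a camera, given by its name, has taken for a name from the list of things; names that differ only in an ending like _2 or _b are one class to them, and where a whole thing is asked for, a point or a joint stands for the part that bears it (a point fixed in the world has none). Each returns a list of dicts, best first, with "confidence" (0 to 1); they miss things now and then, are a little off and sometimes report something else, mostly with a low value. They report only what shows in the picture. A call takes as long as a camera call.
- find_in(camera, query): "bbox" ([centre column, centre row, width, height] in pixels, round what is visible of it).
- silhouettes(camera, query): "pixels" (420x560 bool, what is visible of it) and "bbox" ([centre column, centre row, width, height] in pixels, round what is visible of it).
The state is a dict: "clock": time; "joint_pos": joint angles; "joint_vel": joint speeds; "tau": joint torques, N m; "eef_pos": TCP position; "eef_rot": TCP orientation; "wrist_force": force on the tool from outside, world axes, zero at the start; "wrist_torque": the same for the moment, N m; "grip_width": finger opening in mm; "finger_force": force on a finger pad.
Only numpy, scipy, OpenCV 4.12 (cv2) and the standard library are available. Lean on these libraries where they do the work, as an engineer would, in place of code of your own. Each camera call takes 0.05 s, during which the arm holds its last target. There are 200 camera calls.

### The job

Set the lawn sprinkler on the bench to its flat-fan pattern: with a fingertip, flick the lobed rim of its dial round until the long bar-shaped nozzle has clicked home over the hose inlet, in line with the arrow. Leave the sprinkler standing where it is, pick nothing up, and do not disturb the other things on the bench.

Things in the scene. Friction and masses are not known exactly. Their poses are not given: they have to be found in the camera images.
- sprinkler: Turret lawn sprinkler, loose, 1.25 kg, slides if pushed with about 6 N. Dark ring sled (180 mm across, 16 mm high) on rubber feet, grey hub (76 mm across, 34 mm high), black dial on top. Origin: on the dial's axis at bench level, z up; its -x axis runs along the hose inlet, a 16 mm grey pipe 24 mm up with a dark arrow on top (34 mm up), ending in a 29 mm brass nut 116 mm from the axis.
- dial (a joint): The dial's angle in rad, positive anticlockwise seen from above; it turns endlessly both ways and clicks into a stop every 0.785 rad (8 a turn). 0 or any whole turn: bar-shaped nozzle over the inlet. Pushing a lobe takes about 1 N, most just before half-way; past half-way it snaps on to the next stop by itself, before half-way it snaps back.
- dial_centre (a point): Centre of the dial's flat top, on its axis, 54 mm above the bench. Black disc 78 mm across, 36 to 54 mm above the bench, with eight round finger lobes (12 mm across, same thickness) on its rim, one outside each nozzle: lobe centres 45 mm, tips 51 mm from the axis, open gaps 22 mm wide between. Beside the rim all is free above the sled, but for the inlet pipe.
- fan_nozzle (a point): Middle of the foot of the flat-fan nozzle on the dial's top face, 26 mm from the axis. It is the only long one: a brass bar 22 mm by 10 mm, 10 mm tall, lying radially, with one straight slit along its top. The other seven brass nozzles, at the same radius every 45 degrees, are round or square, 15 to 16 mm wide, up to 10 mm tall.
- arrow (a point): The place over the inlet, fixed to the sprinkler's body, where the fan nozzle's foot must come: 26 mm from the axis towards the inlet, 54 mm above the bench, in line with the arrow on the pipe.
- twist_nozzle: Brass twist hose nozzle standing upright, 32 mm across, 90 mm tall; origin at its foot. Leave alone.
- connector: Grey plastic hose connector standing upright, 35 mm across, 50 mm tall; origin at its foot. Leave alone.
- washer_tin: Round flat steel tin of rubber washers, 68 mm across, 25 mm tall; origin at its foot. Leave alone.
- pliers: Pliers lying flat, 180 mm long, 12 mm high; origin at bench level. Leave alone.
- tape_measure: Grey tape measure standing on its edge, 70 x 34 mm, 66 mm tall; origin at its foot. Leave alone.
- screw_jar: Jar with a steel lid, 66 mm across, 85 mm tall; origin at its foot. Leave alone.
- screwdriver: Screwdriver lying flat; origin at bench level. Leave alone.

How it is judged (in metres and radians):
At the end, for the whole second after the job is handed in: The bar-shaped nozzle stands over the inlet within 5 mm (well under half a click) and the dial is still; the sprinkler stands level and at rest within 30 mm of where it stood (horizontal distance between fan_nozzle and arrow below 0.005 m and velocity of joint dial between -0.2 and 0.2 rad/s and distance of sprinkler from where it was at the start of the episode below 0.03 m and angle between sprinkler's own z axis and vertical below 0.05 rad and linear speed of sprinkler below 0.02 m/s); the robot touches nothing.
It fails at once if the sprinkler is lifted or tipped (height (world z) of sprinkler above 0.012 m or angle between sprinkler's own z axis and vertical above 0.15 rad).
It fails at once if the sprinkler is touched with anything but the fingers (contact force between the arm and sprinkler above 1 N).
It fails at once if another thing on the bench is knocked, shifted more than 20 mm or picked up (distance of any of twist_nozzle, connector, washer_tin, pliers, tape_measure, screw_jar, screwdriver from where it was at the start of the episode above 0.02 m or angle between any of twist_nozzle, connector, tape_measure, screw_jar's own z axis and vertical above 0.6 rad).
It also fails if it takes over 61 s, if anything falls off the work surface, if the arm or the gripper's body presses on something with over 40 N, if the wrist force passes 120 N, or if a joint passes its speed limit or range.

## Working session

There is one attempt and no reset: what is moved stays moved. The work goes in short steps, Python scripts to look and compute and a shell command to move; the robot and the scene stay as the last step left them, time stands still between calls to the robot, and variables do not carry over. Pictures are saved under pics/ and viewed, at most 10 in all, crops included, and the job is handed in when it is done.

```bash
mkdir -p pics
python3 - <<'E'
from bench import sensors,cams,find_in,r
import cv2,numpy as np
s=sensors.state();print(s['clock'],s['eef_pos'],np.round(s['eef_rot'],3).tolist(),s['grip_width'],r.tip_reach)
for n in("top","side"):
    c=cams.camera(n);cv2.imwrite(f"pics/{n}0.png",c['color'][:,:,::-1])
    print(n,c['fx'],c['cx'],c['cy'],np.round(c['extrinsics'],3).tolist())
    for q in("sprinkler","dial","fan_nozzle","dial_centre"):
        print(q,[(np.round(d['bbox'],1).tolist(),round(d['confidence'],2)) for d in find_in(n,q)[:3]])
E
```

```text
0.0 [262.31549749 593.99994047 249.25626443] [[-0.915, 0.404, -0.001], [0.404, 0.915, -0.002], [0.0, -0.002, -1.0]] 85.42432682311872 19.0
top 422.58258348847846 275.12788371964626 205.80518925484728 [[0.006, -1.0, 0.026, -3.638], [-0.99, -0.009, -0.143, 541.555], [0.143, -0.025, -0.989, 1087.673], [0.0, 0.0, 0.0, 1.0]]
sprinkler [([262.9, 204.8, 66.8, 77.4], 0.82)]
dial [([261.4, 205.7, 34.9, 36.7], 0.8), ([208.4, 232.6, 26.8, 23.1], 0.61)]
fan_nozzle [([259.6, 207.4, 35.4, 39.0], 0.79)]
dial_centre [([259.5, 209.8, 36.2, 42.1], 0.75)]
side 396.0190398251216 281.9719678742971 209.37732806037374 [[0.96, -0.281, -0.008, -503.198], [-0.143, -0.463, -0.875, 143.915], [0.242, 0.84, -0.485, 891.22], [0.0, 0.0, 0.0, 1.0]]
sprinkler [([286.2, 225.9, 74.7, 46.1], 0.84), ([337.6, 235.5, 16.3, 23.2], 0.42)]
dial [([282.2, 214.2, 36.9, 22.3], 0.73)]
fan_nozzle [([281.7, 214.1, 35.8, 21.4], 0.73)]
dial_centre [([282.1, 216.1, 36.1, 20.9], 0.73)]
```

View pics/top0.png

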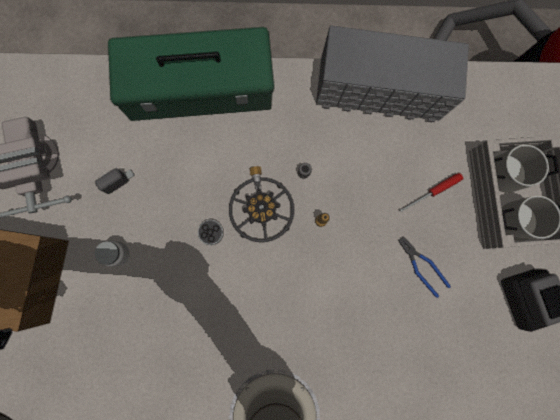

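View pics/side0.png

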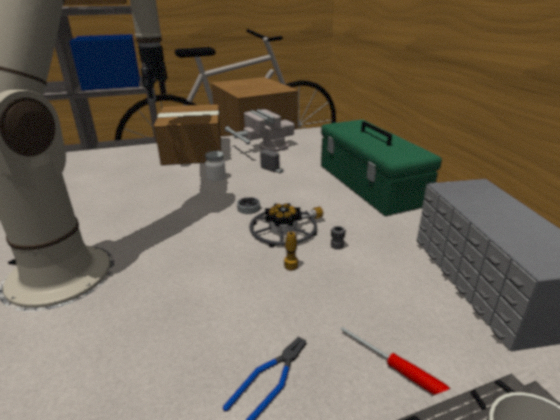

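Top view: the sprinkler's dial is at about (262,208), with the inlet nut at (255,171), so the inlet points roughly to world +x. The washer tin (210,232), connector (304,170) and twist nozzle (322,218) stand close by.

```bash
cat > h.py <<'E'
import numpy as np,cv2
from bench import sensors,cams
def ray_world(c,uv,z,s=None):
    d=np.array([(uv[0]-c['cx'])/c['fx'],(uv[1]-c['cy'])/c['fy'],1.])
    if 'extrinsics' in c: M=np.linalg.inv(c['extrinsics'])
    else:
        T=np.eye(4);T[:3,:3]=s['eef_rot'];T[:3,3]=s['eef_pos'];M=T@np.array(c['mount'])
    o=M[:3,3];d=M[:3,:3]@d
    return o+d*(z-o[2])/d[2]
def to_tool(s,v): return np.array(s['eef_rot']).T@np.array(v)
E
python3 - <<'E'
from h import *
c=cams.camera("top");s=sensors.state()
for n,uv,z in(("dial",(261,207),58),("nut",(255,171),24),("tin",(210,232),12),("conn",(304,170),25),("twist",(322,218),45)):
    print(n,ray_world(c,uv,z).round(0))
cs=cams.camera("side");print(ray_world(cs,(282,214),56).round(0))
w=cams.camera("wrist");print(np.round(w['mount'],3).tolist(),w['fx'],w['cx'],w['cy'])
p=ray_world(c,(261,207),54)
print('shift to over dial, tool axes',to_tool(s,p-s['eef_pos']).round(0))
E
```

```text
dial [535.  38.  58.]
nut [639.  56.  24.]
tin [472. 175.  12.]
conn [643. -78.  25.]
twist [ 509. -124.   45.]
[530.  16.  56.]
[[-0.0, -0.966, -0.26, 64.358], [1.0, -0.001, 0.002, -0.21], [-0.002, -0.26, 0.966, -123.034], [0.0, 0.0, 0.0, 1.0]] 301.77439023948494 275.0142508045475 210.16177832082118
shift to over dial, tool axes [-475. -399.  196.]
```

```bash
python3 -m pendant '[{"tx":-36,"ty":-30},{"tx":-72,"ty":-60},{"tx":-108,"ty":-90},{"tx":-144,"ty":-120},{"tx":-180,"ty":-150},{"tx":-216,"ty":-180},{"tx":-252,"ty":-210},{"tx":-288,"ty":-240},{"tx":-324,"ty":-270},{"tx":-360,"ty":-300}]' 26
python3 -m pendant '[{"tx":-36,"ty":-30,"tz":20},{"tx":-72,"ty":-60,"tz":40},{"tx":-115,"ty":-99,"tz":60},{"tx":-115,"ty":-99,"tz":80},{"tx":-115,"ty":-99,"tz":80},{"tx":-115,"ty":-99,"tz":80},{"tx":-115,"ty":-99,"tz":80}]'
python3 - <<'E'
from h import *
from bench import r,find_in,silhouettes
s=sensors.state();c=cams.camera("wrist");print(s['clock'],s['eef_pos'],np.round(s['eef_rot'],2).tolist(),s['grip_width'],r.tip_reach)
cv2.imwrite("pics/w1.png",c['color'][:,:,::-1])
for q in("sprinkler","dial","fan_nozzle"):
    print(q,[(np.round(d['bbox'],1).tolist(),round(d['confidence'],2)) for d in find_in("wrist",q)[:3]])
E
```

```text
0.65 [262.52170991 594.61519438 250.3467086 ] [[-0.91, 0.4, -0.0], [0.4, 0.91, 0.0], [0.0, 0.0, -1.0]] 85.64028554009855 19.0
sprinkler [([83.7, 409.6, 48.8, 20.9], 0.15)]
dial []
fan_nozzle []invalid input at $[0]: expected keys tx, ty, tz, twist
invalid input at $[0]: expected keys tx, ty, tz, twist
```

View pics/w1.png

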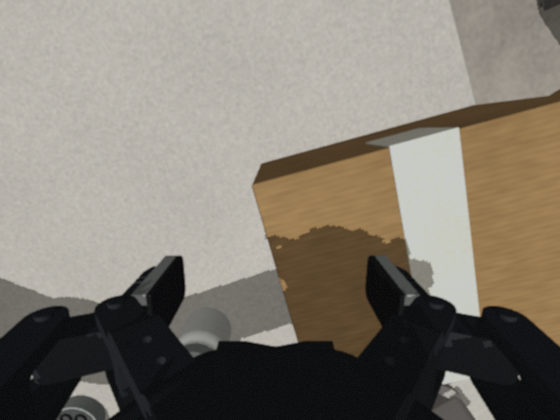

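The fingers are seen at rows 260–330, and a cardboard box lies below the start pose. Every row needs all four keys, so I'm retyping the moves.

```bash
python3 -m pendant '[{"tx":-36,"ty":-30,"tz":0,"twist":0},{"tx":-72,"ty":-60,"tz":0,"twist":0},{"tx":-108,"ty":-90,"tz":0,"twist":0},{"tx":-144,"ty":-120,"tz":0,"twist":0},{"tx":-180,"ty":-150,"tz":0,"twist":0},{"tx":-216,"ty":-180,"tz":0,"twist":0},{"tx":-252,"ty":-210,"tz":0,"twist":0},{"tx":-288,"ty":-240,"tz":0,"twist":0},{"tx":-324,"ty":-270,"tz":0,"twist":0},{"tx":-360,"ty":-300,"tz":0,"twist":0}]' 26
python3 -m pendant '[{"tx":-36,"ty":-30,"tz":20,"twist":0},{"tx":-72,"ty":-60,"tz":40,"twist":0},{"tx":-108,"ty":-90,"tz":55,"twist":0},{"tx":-135,"ty":-99,"tz":80,"twist":0},{"tx":-135,"ty":-99,"tz":80,"twist":0},{"tx":-135,"ty":-99,"tz":80,"twist":0},{"tx":-135,"ty":-99,"tz":80,"twist":0},{"tx":-135,"ty":-99,"tz":80,"twist":0}]'
python3 - <<'E'
from h import *
from bench import r,find_in,silhouettes
s=sensors.state();c=cams.camera("wrist");print(s['clock'],s['eef_pos'],np.round(s['eef_rot'],2).tolist(),s['grip_width'],r.tip_reach)
cv2.imwrite("pics/w2.png",c['color'][:,:,::-1])
for q in("sprinkler","dial","fan_nozzle"):
    print(q,[(np.round(d['bbox'],1).tolist(),round(d['confidence'],2)) for d in find_in("wrist",q)[:3]])
E
```

```text
clock: 1.85
eef_pos: [471.4, 173.1, 250.7]
eef_rot: [[-0.915, 0.404, 0.001], [0.404, 0.915, 0.0], [-0.001, 0.001, -1.0]]
wrist_force: [0.1, 0.9, -0.0]
grip_width: 25.9
finger_force: 0.0
clock: 2.65
eef_pos: [554.2, 31.5, 171.4]
eef_rot: [[-0.916, 0.401, 0.002], [0.401, 0.916, 0.001], [-0.001, 0.001, -1.0]]
wrist_force: [-0.8, -0.5, -0.2]
grip_width: 26.2
finger_force: 0.0
2.65 [554.24662314  31.51086343 171.40461919] [[-0.92, 0.4, 0.0], [0.4, 0.92, 0.0], [-0.0, 0.0, -1.0]] 26.23482483469057 19.0
sprinkler [([275.8, 177.6, 196.1, 201.0], 0.87)]
dial [([276.6, 185.2, 120.3, 122.5], 0.57)]
fan_nozzle [([276.6, 185.9, 120.1, 122.6], 0.98)]
```

View pics/w2.png

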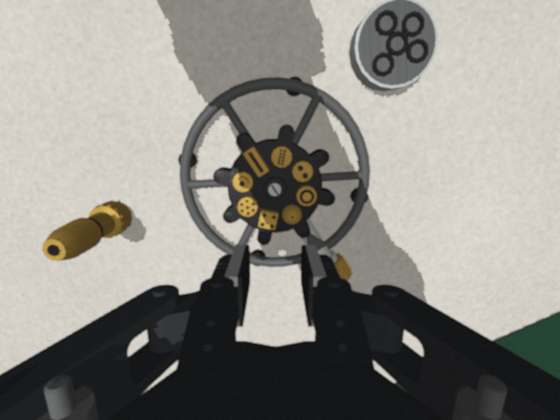

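The wrist view shows the dial centre at (275,189), the long bar nozzle at (255,161) and the brass inlet nut partly hidden at (343,266). The bar is therefore about opposite the inlet.

Run:
```python
from h import *
s=sensors.state();c=cams.camera("wrist")
P=lambda uv,z:ray_world(c,uv,z,s)
C=P((275,189),55);print('C',C.round(1))
ang=lambda p:np.degrees(np.arctan2(p[1]-C[1],p[0]-C[0]))
n=P((343,266),24);print('nut',n.round(0),np.hypot(*(n-C)[:2]),ang(n))
b=P((255,161),64);print('bar',np.hypot(*(b-C)[:2]),ang(b))
for uv in((286,131),(320,156),(328,196),(303,232),(264,237),(228,212),(221,171),(244,141)):
    p=P(uv,54);print(uv,np.hypot(*(p-C)[:2]).round(1),ang(p).round(1))
T=cams.camera("top");n=ray_world(T,(255,171),30);print('top nut',n.round(0),ang(n))
```

```text
C [538.3  37.9  55. ]
nut [641.  65.  24.] 105.96212741410746 15.085358557647483
bar 27.786288972684456 -170.72952411067752
(286, 131) 46.0 145.6
(320, 156) 44.0 102.7
(328, 196) 43.6 58.3
(303, 232) 43.8 8.7
(264, 237) 42.4 -36.4
(228, 212) 43.4 -87.1
(221, 171) 45.3 -132.3
(244, 141) 44.7 -171.2
top nut [638.  56.  30.] 10.047303720892595
```

Four clicks are needed. I'll fit the lobe circle and check the fit with an overlay.

```bash
cat >> h.py <<'E'
def proj(c,s,p):
    T=np.eye(4);T[:3,:3]=s['eef_rot'];T[:3,3]=s['eef_pos'];M=np.linalg.inv(T@np.array(c['mount']))
    q=M[:3,:3]@np.array(p)+M[:3,3];return c['fx']*q[0]/q[2]+c['cx'],c['fy']*q[1]/q[2]+c['cy']
def overlay(c,s,C,th,name,box,k=5):
    u0,v0,u1,v1=box;im=cv2.resize(c['color'][v0:v1,u0:u1,::-1],None,fx=k,fy=k,interpolation=cv2.INTER_CUBIC)
    im=cv2.convertScaleAbs(im,alpha=2,beta=20)
    t=np.linspace(0,2*np.pi,40)
    def pl(x,y,z,col): cv2.polylines(im,[np.int32([[(a-u0)*k,(b-v0)*k] for a,b in (proj(c,s,(i,j,z)) for i,j in zip(x,y))])],False,col,1)
    pl(C[0]+39*np.cos(t),C[1]+39*np.sin(t),54,(0,255,0))
    for i in range(8):
        a=np.radians(th+45*i);pl(C[0]+45*np.cos(a)+6*np.cos(t),C[1]+45*np.sin(a)+6*np.sin(t),54,(0,0,255) if i else (255,255,0))
    cv2.imwrite(name,im)
E
python3 - <<'E'
from h import *
from scipy.optimize import least_squares
s=sensors.state();c=cams.camera("wrist")
uv=((286,131),(320,156),(328,196),(303,232),(264,237),(228,212),(221,171),(244,141))
p=np.array([ray_world(c,u,54,s)[:2] for u in uv])
k=np.arange(8)
f=lambda q:(p-np.c_[q[0]+45*np.cos(q[2]-k*np.pi/4),q[1]+45*np.sin(q[2]-k*np.pi/4)]).ravel()
o=least_squares(f,[537,38,2.52]);th=np.degrees(o.x[2])-135
print(o.x[:2],th,np.sqrt(np.mean(o.fun**2)),s['joint_pos'].round(2))
overlay(c,s,o.x[:2],th,"pics/w3.png",(205,120,345,250))
E
```

```text
[535.6553678   37.99076852] 8.50776950488438 1.4169587003141726 [ 0.02  0.4  -0.15  1.87  0.08  0.88  0.99]
```

View pics/w3.png

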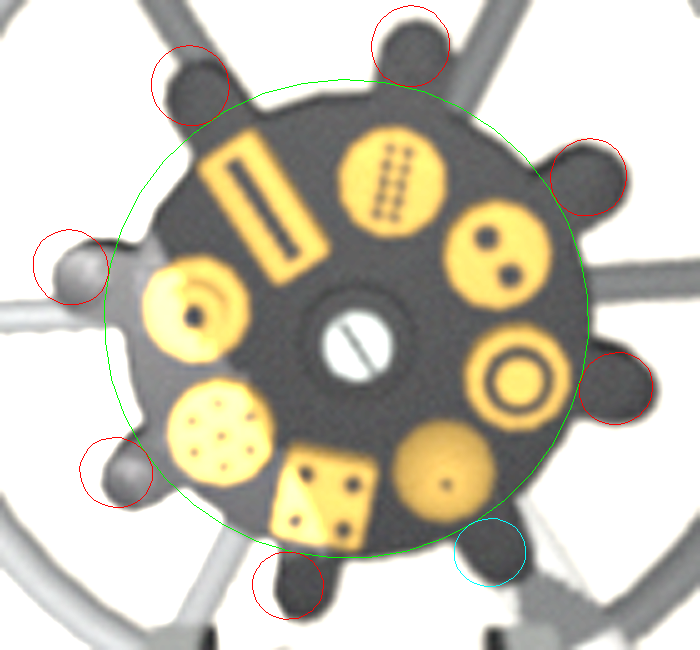

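The overlay fits to about 1 mm: dial centre near (537, 38.5), lobes at 8.5°+45k. I'll straddle the lobe at 143.5° loosely with the fingers and carry it 180° anticlockwise, on the side away from the inlet. First I'll hover above the lobe.

```bash
python3 -m pendant '[{"tx":35,"ty":5,"tz":0,"twist":6},{"tx":71,"ty":11.5,"tz":0,"twist":12.9},{"tx":71,"ty":11.5,"tz":25,"twist":12.9},{"tx":71,"ty":11.5,"tz":50,"twist":12.9},{"tx":71,"ty":11.5,"tz":74,"twist":12.9},{"tx":71,"ty":11.5,"tz":74,"twist":12.9},{"tx":71,"ty":11.5,"tz":74,"twist":12.9},{"tx":71,"ty":11.5,"tz":74,"twist":12.9}]' 20
python3 - <<'E'
from h import *
s=sensors.state();c=cams.camera("wrist")
R=np.array(s['eef_rot']);print(s['eef_pos'],np.degrees(np.arctan2(R[1,0],R[0,0])))
print('proj centre',proj(c,s,(537,38.5,54)))
overlay(c,s,(537,38.5),8.5,"pics/w4.png",(160,140,390,330),3)
E
```

```text
clock: 3.8
eef_pos: [494.9, 69.0, 97.5]
eef_rot: [[-0.801, 0.598, 0.002], [0.598, 0.801, 0.0], [-0.001, 0.001, -1.0]]
wrist_force: [0.3, 0.2, -0.6]
grip_width: 19.8
finger_force: 0.0
[494.89603043  69.04238376  97.45882655] 143.26606049959184
proj centre (np.float64(275.46126932613765), np.float64(319.4186631707945))
```

View pics/w4.png

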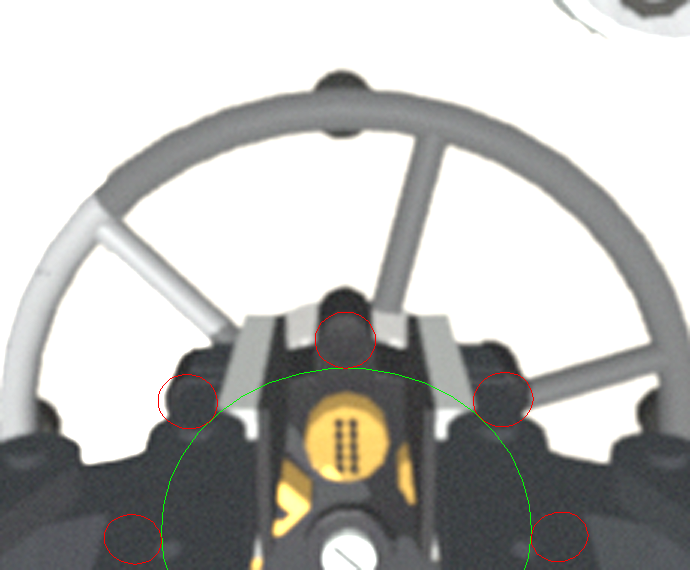

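The lobe (345,315 in the crop) sits centred between the finger tips at u≈280 and 425. Its radial position agrees to about 2 mm, so I'm descending around it.

```bash
python3 -m pendant '[{"tx":0,"ty":0,"tz":10,"twist":0},{"tx":0,"ty":0,"tz":20,"twist":0},{"tx":0,"ty":0,"tz":26,"twist":0},{"tx":0,"ty":0,"tz":32,"twist":0},{"tx":0,"ty":0,"tz":38,"twist":0},{"tx":0,"ty":0,"tz":38,"twist":0}]'
python3 - <<'E'
from h import *
s=sensors.state();C=np.array([538.2,37.7])
p0=s['eef_pos'];R=np.array(s['eef_rot']);a0=np.degrees(np.arctan2(R[1,0],R[0,0]));print(p0,a0,s['wrist_torque'])
v=p0[:2]-C;print('r',np.hypot(*v),np.degrees(np.arctan2(v[1],v[0])))
for st in (0,):
    for k in range(1,11):
        for d in(6.*k,):
            a=np.radians(d);w=np.array([[np.cos(a),-np.sin(a)],[np.sin(a),np.cos(a)]])@v-v
            t=to_tool(s,[w[0],w[1],0]);print(d,t.round(1),'twist',-d)
E
```

```text
clock: 4.45
eef_pos: [493.1, 68.8, 57.3]
eef_rot: [[-0.802, 0.598, -0.002], [0.598, 0.802, -0.0], [0.001, -0.001, -1.0]]
wrist_force: [0.3, -0.6, 0.0]
grip_width: 20.1
finger_force: 0.0
[493.14616676  68.82032446  57.25053457] 143.28384014763657 [-0.00452147  0.00454841 -0.00316791]
r 54.75694005730662 145.36574882564994
6.0 [-0.5 -5.7  0. ] twist -6.0
12.0 [ -1.6 -11.3   0. ] twist -12.0
18.0 [ -3.3 -16.8   0. ] twist -18.0
24.0 [ -5.5 -22.1   0. ] twist -24.0
30.0 [ -8.3 -27.1   0. ] twist -30.0
36.0 [-11.6 -31.8   0. ] twist -36.0
42.0 [-15.4 -36.1   0. ] twist -42.0
48.0 [-19.6 -40.    0. ] twist -48.0
54.0 [-24.2 -43.5   0. ] twist -54.0
60.0 [-29.1 -46.4   0. ] twist -60.0
```

```bash
python3 -m pendant '[{"tx":-0.5,"ty":-5.7,"tz":0,"twist":-6},{"tx":-1.6,"ty":-11.3,"tz":0,"twist":-12},{"tx":-3.3,"ty":-16.8,"tz":0,"twist":-18},{"tx":-5.5,"ty":-22.1,"tz":0,"twist":-24},{"tx":-8.3,"ty":-27.1,"tz":0,"twist":-30},{"tx":-11.6,"ty":-31.8,"tz":0,"twist":-36},{"tx":-15.4,"ty":-36.1,"tz":0,"twist":-42},{"tx":-19.6,"ty":-40,"tz":0,"twist":-48},{"tx":-24.2,"ty":-43.5,"tz":0,"twist":-54},{"tx":-29.1,"ty":-46.4,"tz":0,"twist":-60}]'
python3 - <<'E'
from h import *
s=sensors.state();c=cams.camera("wrist");C=np.array([538.2,37.7]);R=np.array(s['eef_rot'])
v=s['eef_pos'][:2]-C;print(np.hypot(*v),np.degrees(np.arctan2(v[1],v[0])),np.degrees(np.arctan2(R[1,0],R[0,0])),s['joint_pos'].round(2))
cv2.imwrite("pics/w5.png",cv2.convertScaleAbs(c['color'][:,:,::-1],alpha=2,beta=20))
E
```

```text
clock: 5.45
eef_pos: [489.9, 14.5, 58.6]
eef_rot: [[-0.917, -0.399, 0.001], [-0.399, 0.917, 0.001], [-0.001, 0.0, -1.0]]
wrist_force: [1.2, 0.7, -0.1]
grip_width: 19.9
finger_force: 0.7
53.58070008594121 -154.3534229236654 -156.46627403035478 [ 0.23  0.51 -0.37  2.08  0.32  0.61  1.61]
```

View pics/w5.png

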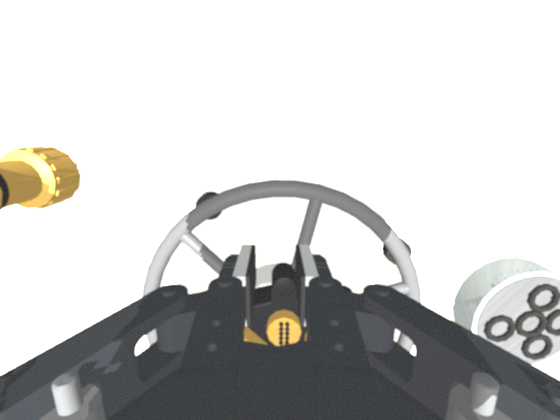

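The lobe behind the dotted nozzle is still between the fingers, and the dial is turning. Joint 7 is rising, so I'll stop after 90°, lift, go back and repeat.

```bash
python3 -m pendant '[{"tx":-0.5,"ty":-5.7,"tz":0,"twist":-6},{"tx":-1.6,"ty":-11.3,"tz":0,"twist":-12},{"tx":-3.3,"ty":-16.8,"tz":0,"twist":-18},{"tx":-5.5,"ty":-22.1,"tz":0,"twist":-24},{"tx":-8.3,"ty":-27.1,"tz":0,"twist":-30},{"tx":-8.3,"ty":-27.1,"tz":0,"twist":-30},{"tx":-8.3,"ty":-27.1,"tz":0,"twist":-30},{"tx":-8.3,"ty":-27.1,"tz":-15,"twist":-30},{"tx":-8.3,"ty":-27.1,"tz":-35,"twist":-30},{"tx":-8.3,"ty":-27.1,"tz":-60,"twist":-30}]'
python3 -m pendant '[{"tx":-1,"ty":8,"tz":0,"twist":8},{"tx":-3,"ty":15,"tz":0,"twist":16},{"tx":-6,"ty":22,"tz":0,"twist":24},{"tx":-9,"ty":28,"tz":0,"twist":32},{"tx":-14,"ty":35,"tz":0,"twist":40},{"tx":-19,"ty":40,"tz":0,"twist":48},{"tx":-26,"ty":44,"tz":0,"twist":56},{"tx":-34,"ty":48,"tz":0,"twist":64},{"tx":-41,"ty":50,"tz":0,"twist":72},{"tx":-48,"ty":52,"tz":0,"twist":80}]'
python3 - <<'E'
from h import *
s=sensors.state();c=cams.camera("wrist");R=np.array(s['eef_rot'])
a=np.degrees(np.arctan2(R[1,0],R[0,0]))
g=np.array([494.1,69.2,s['eef_pos'][2]])
print('turn',a-143.3,to_tool(s,g-s['eef_pos']).round(1),s['joint_pos'].round(2))
overlay(c,s,(538.2,37.7),8.5,"pics/w6.png",(160,100,390,290),3)
E
```

```text
clock: 6.5
eef_pos: [507.0, -6.8, 119.3]
eef_rot: [[-0.599, -0.801, -0.001], [-0.801, 0.599, 0.0], [0.001, 0.001, -1.0]]
wrist_force: [0.2, -0.2, -0.6]
grip_width: 19.9
finger_force: 0.0
clock: 7.5
eef_pos: [494.9, 63.3, 119.5]
eef_rot: [[-0.89, 0.456, 0.001], [0.456, 0.89, 0.001], [-0.001, 0.001, -1.0]]
wrist_force: [1.1, 0.4, -0.4]
grip_width: 20.2
finger_force: 0.0
turn 9.59203288435748 [3.4 4.9 0. ] [ 0.04  0.4  -0.26  2.04  0.15  0.73  0.78]
```

View pics/w6.png

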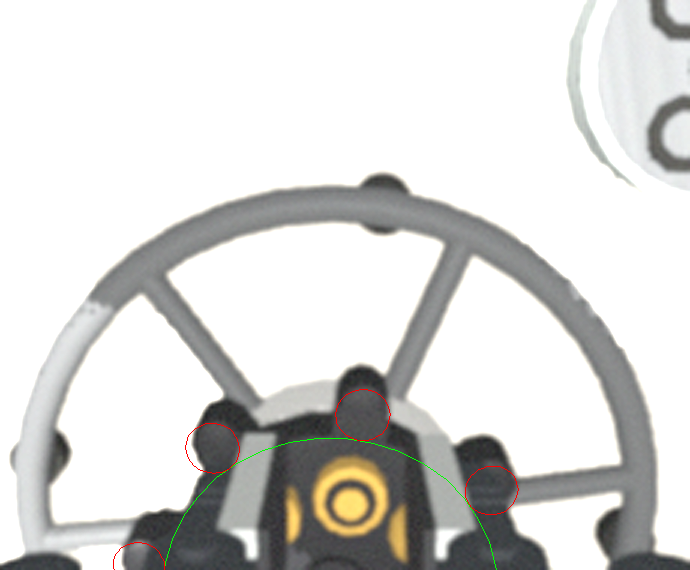

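The ring nozzle is now where the dotted one was, so exactly two clicks are done and the sprinkler has not moved. Next I'll align, descend and turn another 90°.

```bash
python3 -m pendant '[{"tx":1.5,"ty":2.5,"tz":0,"twist":5},{"tx":3,"ty":5,"tz":0,"twist":9.6},{"tx":3,"ty":5,"tz":15,"twist":9.6},{"tx":3,"ty":5,"tz":30,"twist":9.6},{"tx":3,"ty":5,"tz":40,"twist":9.6},{"tx":3,"ty":5,"tz":48,"twist":9.6},{"tx":3,"ty":5,"tz":55,"twist":9.6},{"tx":3,"ty":5,"tz":61,"twist":9.6},{"tx":3,"ty":5,"tz":61,"twist":9.6}]'
python3 -m pendant '[{"tx":-0.5,"ty":-5.7,"tz":0,"twist":-6},{"tx":-1.6,"ty":-11.3,"tz":0,"twist":-12},{"tx":-3.3,"ty":-16.8,"tz":0,"twist":-18},{"tx":-5.5,"ty":-22.1,"tz":0,"twist":-24},{"tx":-8.3,"ty":-27.1,"tz":0,"twist":-30},{"tx":-11.6,"ty":-31.8,"tz":0,"twist":-36},{"tx":-15.4,"ty":-36.1,"tz":0,"twist":-42},{"tx":-19.6,"ty":-40,"tz":0,"twist":-48},{"tx":-24.2,"ty":-43.5,"tz":0,"twist":-54},{"tx":-29.1,"ty":-46.4,"tz":0,"twist":-60}]'
python3 -m pendant '[{"tx":-0.5,"ty":-5.7,"tz":0,"twist":-6},{"tx":-1.6,"ty":-11.3,"tz":0,"twist":-12},{"tx":-3.3,"ty":-16.8,"tz":0,"twist":-18},{"tx":-5.5,"ty":-22.1,"tz":0,"twist":-24},{"tx":-8.3,"ty":-27.1,"tz":0,"twist":-30},{"tx":-8.3,"ty":-27.1,"tz":0,"twist":-30},{"tx":-8.3,"ty":-27.1,"tz":0,"twist":-30},{"tx":-8.3,"ty":-27.1,"tz":-15,"twist":-30},{"tx":-8.3,"ty":-27.1,"tz":-35,"twist":-30},{"tx":-8.3,"ty":-27.1,"tz":-60,"twist":-30}]'
```

```text
clock: 8.45
eef_pos: [493.9, 68.0, 56.7]
eef_rot: [[-0.806, 0.592, -0.001], [0.592, 0.806, -0.0], [0.001, -0.001, -1.0]]
wrist_force: [-0.1, 0.0, -0.1]
grip_width: 20.0
finger_force: 0.0
clock: 9.45
eef_pos: [491.0, 13.7, 57.8]
eef_rot: [[-0.914, -0.406, 0.001], [-0.406, 0.914, 0.001], [-0.002, -0.0, -1.0]]
wrist_force: [0.8, 1.6, -0.3]
grip_width: 19.5
finger_force: 0.8
clock: 10.45
eef_pos: [508.1, -7.5, 118.3]
eef_rot: [[-0.593, -0.805, -0.001], [-0.805, 0.593, 0.0], [0.001, 0.001, -1.0]]
wrist_force: [-0.5, -0.7, -0.0]
grip_width: 20.1
finger_force: 0.0
```

```bash
python3 -m pendant '[{"tx":0,"ty":0,"tz":-40,"twist":0},{"tx":-40,"ty":0,"tz":-80,"twist":0},{"tx":-80,"ty":0,"tz":-80,"twist":0},{"tx":-115,"ty":0,"tz":-80,"twist":0},{"tx":-115,"ty":0,"tz":-80,"twist":0},{"tx":-115,"ty":0,"tz":-80,"twist":0},{"tx":-115,"ty":0,"tz":-80,"twist":0}]'
python3 - <<'E'
from h import *
s=sensors.state();c=cams.camera("wrist")
u,v=map(int,proj(c,s,(538,38,54)));print(u,v)
u0,v0=max(0,u-90),max(0,v-70)
overlay(c,s,(538.2,37.7),8.5,"pics/w7.png",(u0,v0,u0+180,min(420,v0+145)),4)
E
```

```text
clock: 11.15
eef_pos: [576.1, 83.6, 197.3]
eef_rot: [[-0.593, -0.805, -0.001], [-0.805, 0.593, -0.001], [0.002, 0.0, -1.0]]
wrist_force: [0.5, -0.5, 1.5]
grip_width: 20.0
finger_force: 0.0
280 136
```

View pics/w7.png

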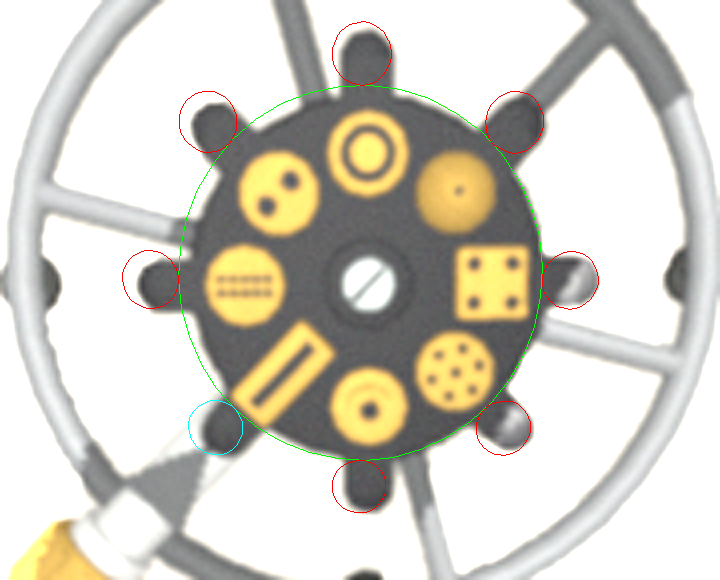

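The bar nozzle at (285,375) lies in line with the pipe, arrow and nut running to (50,560). It has clicked home, the sprinkler has not moved, and the arm is clear.

```bash
python3 -c "
from bench import close_job
print(close_job())"
```

```text
the job is handed in; nothing more can be done
None
```

The sprinkler is set to flat-fan: the last picture showed the bar nozzle clicked home in line with the arrow, the sprinkler where it stood and the arm clear, and I have handed the job in; no verdict came back.

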